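# Put the ink caddy away under the spring flap

## Robot

A 6-joint arm with a two-finger parallel gripper is mounted at the origin on the work surface. World frame = base frame: x ahead of the robot, y to its left, z up, the work surface at z = 0. Lengths are in m, angles in rad, forces in N, time in s.
With the tool pointing down it reaches from about 0.35 to 0.85 m from the base axis. Payload 8.1 kg.
Tool frame: the origin (TCP) lies between the finger pads; the fingertips stand 11 mm ahead of it and the grasp point (between the pads) lies 8 mm behind it (robot.tips_ahead is the distance from the TCP to the fingertips, in m); z points along the fingers, y is the line along which they close (so a half turn about z gives the same grasp; the last joint's range is limited). The gripper opens to 93 mm and grips with 3 to 60 N. Pads are 15 mm wide; open, the fingers measure 128 mm over their backs; the gripper's body (75 mm by 188 mm) begins 65 mm behind the grasp point.
Start: joints at [-1.294, 0.13, 1.488, -0, 1.523, -0.085], TCP at [0.212, -0.561, 0.23] pointing down, gripper open.
Joint ranges: [-2.96, 2.96], [-0.89, 2.26], [0.02, 2.5], [-1.34, 4.48], [0, 2.73], [-2.66, 2.66]. Speed limits (rad/s): [2.39, 2.39, 2.79, 3.14, 3.14, 3.14].

## Interface

Orientations are given as a rotation vector (axis times angle).
In Python, from plant import robot gives the robot as it stands. The module is installed in compiled form; this text tells all that it offers.
- The arm moves only by the tool move_arm, never from a script. Its argument "deltas" is one flat list of numbers, 7 for each row, row after row: the shift along the tool's x, y, z in m, then the turn, a rotation vector about the tool's x, y, z in rad, then the opening, from 0 (shut) to 1 (fully open). A call has 1 to 12 rows; each row is the pose to reach, as a shift and turn from the pose commanded when the call began, along the tool's axes at that moment; what a row does not reach only later rows make up. A row lasts 1/8 s, in which the tool goes at most 62.5 mm and 10.7 degrees, less where a joint would pass 70% of its speed; a pose out of reach is approached as far as the arm can. A call with a gripper value outside its range is refused whole. The fingers move at their own pace and stop on an object; "squeeze" is the grip in N (left out, the last holds). Time passes only in rows, so rows that repeat a pose let the fingers close. It gives the time, the measured TCP pose, the force, the opening and the grip force at its end, in the units of the state.
- robot.read_state(): the state, without advancing time (a new reading comes with each control period).
- robot.read_camera(name): name is "side" or "top"; returns (picture, depth): 400x640x3 uint8, red, green, blue; 400x640 float32, m along the optical axis (not along the pixel's ray), 0 where there is no reading.
- robot.camera_model(name): a dict with "K" (3x3 intrinsics, pixels), "R" (3x3) and "t" (3): a world point X has camera coordinates R X + t. Camera axes: x right, y down, z forward; pixel columns grow to the right and rows downward; lengths in m; the calibration is good to about 2 mm. A picture is of the moment at which its call begins. camera_model takes no time and is no camera call.
- robot.close_job(): hands the job in; it is judged then, once.
Trained networks look in the newest picture that a camera, given by its name, has taken for a name from the list of things; names that differ only in an ending like _2 or _b are one class to them, and where a whole thing is asked for, a point or a joint stands for the part that bears it (a point fixed in the world has none). Each returns a list of dicts, best first, with "confidence" (0 to 1); they miss things now and then, are a little off and sometimes report something else, mostly with a low value. They report only what shows in the picture. A call takes as long as a camera call. They do not tell look-alikes from the thing itself.
- robot.recognise(camera, label): "uv" ([column, row] in pixels, amid what is visible of it).
The state is a dict: "t": time; "q": joint angles; "dq": joint speeds; "joint_torque": joint torques, N m; "tool_pos": TCP position; "orientation": TCP orientation; "force": force on the tool from outside, world axes, zero at the start; "wrist_torque": the same for the moment, N m; "opening": finger opening in m; "gripper_force": force on a finger pad.
Only numpy, scipy, OpenCV 4.12 (cv2) and the standard library are available. Lean on these libraries where they do the work, as an engineer would, in place of code of your own. Each camera call takes 0.05 s, during which the arm holds its last target. There are 200 camera calls.

## Task

Press the red treadle down with one fingertip to hold the orange spring flap open, and with the other fingertip push the ink caddy along its channel, under the flap, fully home against the back stop; keep the flap open until the caddy is home and never let the flap touch the caddy. Then let the treadle up so that the flap closes behind the pot. Only push the caddy, never lift or tip it, and leave the glue bottle, the tape roll and the jar where they stand.

Things in the scene. Friction and masses are not known exactly. Their poses are not given: they have to be found in the camera images.
- garage: Ink garage, fixed: a straight open channel (table as floor) leading into a plywood housing. Origin on the table in mid-channel; +x: the way the caddy is pushed in, +y: treadle side, z up. Aluminium guide rails 14 mm high, inner faces y = +-30.5, outer +-36.5 mm, from x = -155 to +10; side walls 64 mm high, x +10 to +102; clear roof x +14 to +100, top at z = 68 mm.
- back_stop (a point): Middle of the back stop's face inside the housing, at garage x = +92, z = 32 mm.
- gear_housing (a point): Middle of the top of the blue gear housing that joins treadle and flap: garage x +14 to +60, y +38 to +90 mm, 62 mm high.
- flap (a joint): Orange flap, 56 mm wide, 32 mm long, hinged along garage y at garage x = +20, z = 62 mm. 0 = closed, hanging straight down, lower edge 30 mm above the table; grows (rad) as the edge swings inward (+x) and up. Geared: flap angle = 3 x treadle angle; springs shut when the treadle is let go. The 36 mm high pot passes freely under it from about 0.75 rad.
- flap_edge (a point): Middle of the flap's lower edge.
- treadle (a joint): Treadle angle, rad. 0 = up, flap closed: the plate slopes up from its pivot towards garage -x by 0.34 rad, outer end about 95 mm above the table. 0.34 = plate level, its top 22 mm above the table, flap open 1.02; it can go on to 0.42. Springs back up; takes about 1 to 2 N near the outer end, about 5 N at 50 mm from the pivot.
- treadle_pivot (a point): Treadle's pivot axis (along garage y), at garage x = +25, y = +72, z = 19 mm. The treadle is a flat plate 30 mm wide (y +57 to +87), 6 mm thick, reaching 215 mm from the pivot towards garage -x; its red top is 3 mm above the mid-plane, which passes through the pivot. Pressed level, a fingertip can slide along it beside the channel and keep it down.
- caddy: Ink caddy, loose, 180 g (varies): wooden board 108 mm long (x), 56 wide, 12 thick, with an upright plate across its rear end and a pot near its front. Origin: middle of the underside; rear face at x = -54, front at +54 mm. Starts in the channel before the flap, +x towards it. Home, its origin is at garage x = +38 mm and the flap closes freely between plate and pot.
- caddy_plate (a point): Middle of the rear face of the caddy's upright plate, 25 mm above the table: the place to push. The plate is 8 mm thick, 56 mm wide, its top 38 mm above the table; it stays outside the flap.
- pot_top (a point): Top centre of the caddy's pot (blue, white cap, 34 mm diameter, fixed to the board), 36 mm above the table, 33 mm ahead of the caddy's origin.
- glue: White glue bottle with red cap, 48 mm diameter, 130 mm high, a bystander; origin under its centre.
- tape: Yellow tape roll lying flat, 76 mm diameter, 24 mm high, a bystander; origin under its centre.
- jar: Green jar with black lid, 52 mm diameter, 62 mm high, a bystander; origin under its centre.
Things that resemble listed ones, but are neither listed nor needed, are in the scene too. Of the things like the caddy, leave any that is green, purple or turquoise; of the rest the larger one is meant.

How it is judged:
By the outcome, as a careful person would: the job done as asked, in the order asked, and still so for the second after the job is handed in, with the robot touching nothing.
It also fails if it takes over 38 s, if anything falls off the work surface, if the arm or the gripper's body presses on something with over 40 N, if the wrist force passes 120 N, or if a joint passes its speed limit or range.

## Working session

There is one attempt and no reset: what is moved stays moved. The work goes in short steps, Python scripts to look and compute and a tool call to move; the robot and the scene stay as the last step left them, time stands still between calls to the robot, and variables do not carry over. Pictures are saved under pics/ and viewed, at most 10 in all, crops included, and the job is handed in when it is done.

Besides the shell and the picture viewer there is one more tool, called after ">>>" by a JSON object that holds its "op" and its "data", one argument or row to a line. move_arm: Moves the arm, as the interface text tells. Its arguments: {"type":"object","properties":{"deltas":{"type":"array","items":{"type":"number"}},"squeeze":{"type":"number"}},"required":["deltas"]}

```bash
mkdir -p pics; cat > h.py <<'E'
import numpy as np, cv2
from plant import robot
def px2w(cam,uv,z=None,d=None):
    m=robot.camera_model(cam);K,R,t=[np.array(m[k]) for k in("K","R","t")]
    r=np.linalg.solve(K,np.array([uv[0],uv[1],1.]))
    c=-R.T@t; w=R.T@r
    if z is not None: return c+w*(z-c[2])/w[2]
    return c+w*d
def w2px(cam,X):
    m=robot.camera_model(cam);p=np.array(m["K"])@(np.array(m["R"])@np.array(X)+np.array(m["t"]));return p[:2]/p[2]
E
python3 - <<'E'
from h import *
for c in("top","side"):
    p,d=robot.read_camera(c); cv2.imwrite(f"pics/{c}0.png",p[:,:,::-1]); np.save(f"d_{c}.npy",d)
    for l in("garage","gear_housing","flap","treadle","caddy","caddy_plate","pot_top","glue","tape","jar"):
        for o in robot.recognise(c,l)[:3]:
            u=np.array(o["uv"]);dd=d[int(u[1]),int(u[0])]
            print(c,l,u.round(),round(o["confidence"],2),px2w(c,u,d=dd).round(3) if dd>0 else None)
s=robot.read_state();print(s["t"],s["tool_pos"],s["orientation"])
E
```

```text
top garage [281. 198.] 0.81 [0.651 0.062 0.056]
top gear_housing [282. 198.] 0.9 [0.651 0.061 0.058]
top gear_housing [290. 244.] 0.2 [0.551 0.055 0.012]
top treadle [256. 240.] 0.72 [0.562 0.126 0.065]
top caddy [376. 178.] 0.95 [ 0.685 -0.164  0.013]
top caddy [204. 260.] 0.92 [0.538 0.255 0.009]
top caddy [302. 122.] 0.85 [ 0.85  -0.003  0.01 ]
top caddy_plate [287. 243.] 0.76 [0.555 0.061 0.014]
top caddy_plate [261. 323.] 0.69 [0.382 0.136 0.01 ]
top caddy_plate [373. 179.] 0.69 [ 0.685 -0.156  0.014]
top pot_top [308. 126.] 0.85 [ 0.837 -0.016  0.011]
top pot_top [261. 319.] 0.8 [0.393 0.136 0.012]
top pot_top [291. 243.] 0.78 [0.554 0.052 0.012]
top glue [367. 246.] 0.97 [ 0.518 -0.109  0.1  ]
top tape [363. 295.] 0.68 [ 0.419 -0.099  0.002]
top jar [216. 206.] 0.83 [0.648 0.208 0.062]
side garage [408. 240.] 0.69 [ 0.424 -0.042  0.025]
side garage [294. 234.] 0.63 [0.644 0.058 0.028]
side gear_housing [294. 233.] 0.65 [0.644 0.056 0.03 ]
side flap [303. 220.] 0.76 [0.639 0.026 0.046]
side treadle [312. 258.] 0.58 [0.561 0.132 0.064]
side treadle [333. 250.] 0.35 [0.557 0.045 0.01 ]
side caddy [395. 316.] 0.87 [0.386 0.154 0.022]
side caddy [320. 183.] 0.74 [ 0.683 -0.148  0.014]
side caddy [331. 252.] 0.73 [0.559 0.052 0.01 ]
side caddy_plate [294. 332.] 0.73 [0.532 0.255 0.008]
side caddy_plate [336. 251.] 0.71 [0.551 0.045 0.011]
side caddy_plate [323. 183.] 0.61 [ 0.677 -0.152  0.013]
side pot_top [321. 183.] 0.93 [ 0.685 -0.156  0.011]
side pot_top [234. 194.] 0.84 [0.826 0.015 0.039]
side pot_top [398. 316.] 0.83 [0.384 0.137 0.005]
side glue [380. 198.] 0.56 [ 0.511 -0.092  0.07 ]
side tape [407. 238.] 0.89 [ 0.428 -0.045  0.025]
side jar [247. 286.] 0.8 [0.637 0.237 0.053]
side jar [331. 251.] 0.29 [0.559 0.05  0.011]
1.1 [ 0.21240146 -0.56113809  0.22961618] [-3.09027119e+00 -5.65230423e-01  5.80813789e-06]
```

View pics/top0.png

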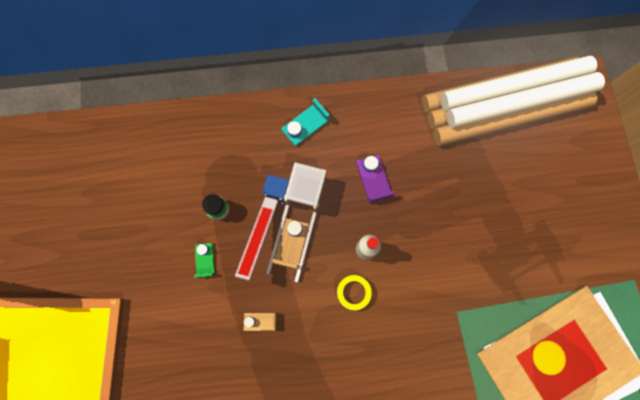

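View pics/side0.png

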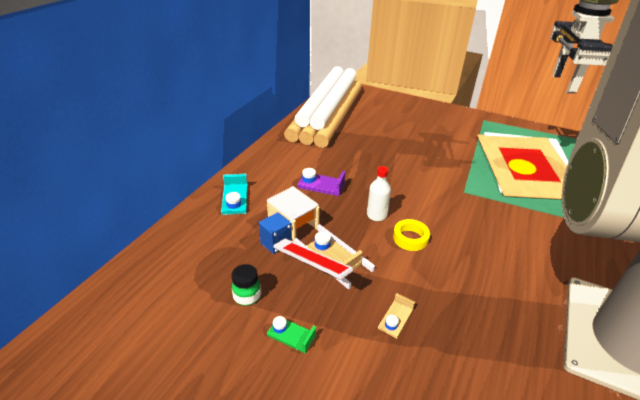

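The top view shows the garage roof at about (305,185), the gear housing at (276,187), the red treadle from (270,205) to (245,275), and the wooden caddy in the channel at (290,243). Next I'll zoom in to fit the garage pose.

```bash
python3 - <<'E'
from h import *
p=cv2.imread("pics/top0.png")[155:290,220:340]
cv2.imwrite("pics/topc.png",cv2.resize(p,None,fx=4.4,fy=4.4,interpolation=cv2.INTER_CUBIC))
p=cv2.imread("pics/side0.png")[180:300,250:390]
cv2.imwrite("pics/sidec.png",cv2.resize(p,None,fx=5,fy=5,interpolation=cv2.INTER_CUBIC))
E
```

```text
(no output)
```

View pics/topc.png

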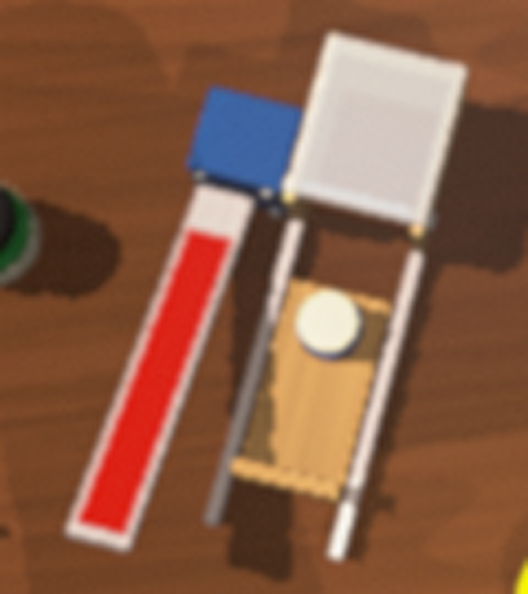

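View pics/sidec.png

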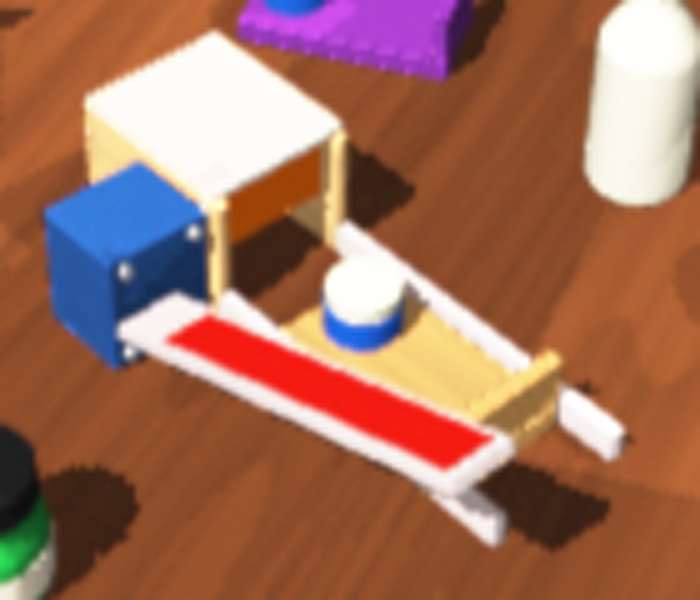

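The zoomed crops show the edges clearly: roof corners, rail ends, gear housing top, treadle end, pot and plate. I'll fit the garage pose by least squares over both views.

```bash
python3 - <<'E'
from h import *
from scipy.optimize import least_squares
T=lambda c:np.array([220+(c[0]+.5)/4.4-.5,155+(c[1]+.5)/4.4-.5])
S=lambda c:np.array([250+(c[0]+.5)/5-.5,180+(c[1]+.5)/5-.5])
te=[(-176.7,57,93.5),(-176.7,87,93.5)]
obs=[("top",T((399,51)),(100,0,68)),("top",T((358,205)),(14,0,68)),
("top",T((213,522)),(-155,33.5,12)),("top",T((338,557)),(-155,-33.5,12)),
("top",T((131,549)),te[0]),("top",T((66,533)),te[1]),
("top",T((213,88)),(60,90,62)),("top",T((190,165)),(14,90,62)),
("side",S((150.5,66)),(100,0,68)),("side",S((280,162)),(14,0,68)),
("side",S((512,440)),te[0]),("side",S((455,490)),te[1]),
("side",S((622,438)),(-155,-36.5,14)),
("side",S((45,210)),(60,90,62)),("side",S((112,265)),(14,90,62)),("side",S((205,215)),(14,38,62)),("side",S((140,165)),(60,38,62))]
def g2w(p,g):
    c,s=np.cos(p[2]),np.sin(p[2]);g=np.array(g)/1000
    return np.array([p[0]+c*g[0]-s*g[1],p[1]+s*g[0]+c*g[1],g[2]])
for cams in (("top",),("side",),("top","side")):
    o=[x for x in obs if x[0] in cams]
    f=lambda p:np.concatenate([w2px(c,g2w(p,g))-uv for c,uv,g in o])
    r=least_squares(f,[.6,.03,-.2],loss="soft_l1");print(cams,r.x.round(4),f(r.x).reshape(-1,2).round(1).tolist())
p=r.x;np.save("g.npy",p)
def w2g(X):
    c,s=np.cos(p[2]),np.sin(p[2]);d=X[:2]-p[:2];return np.array([c*d[0]+s*d[1],-s*d[0]+c*d[1]])*1000
for n,c,uv,z in(("pot","top",T((328,322)),.036),("plateL","top",T((232,467)),.038),("plateR","top",T((338,497)),.038),("pot","side",S((365,285)),.036),("plateR","side",S((560,357)),.038)):
    X=px2w(c,uv,z=z);print(n,c,X.round(3),w2g(X).round(1))
for n,z,c,uv in(("glue",.13,"top",(372,243)),("tape",.024,"top",(354,293)),("jar",.062,"top",(214,206)),("small",.01,"top",(259,322)),("green",.01,"top",(204,261))):
    X=px2w(c,uv,z=z);print(n,X.round(3),w2g(X).round(0))
E
```

```text
('top',) [ 0.6218  0.0248 -0.3672] [[0.4, -0.0], [-0.3, 0.7], [-0.0, 0.5], [-0.1, 0.1], [-0.1, -0.3], [0.8, -0.4], [-0.1, -1.0], [-0.6, 0.5]]
('side',) [ 0.6199  0.0299 -0.3684] [[0.4, 0.5], [-0.1, 0.2], [0.3, 0.7], [-0.7, -0.6], [0.6, -0.8], [-0.9, 0.4], [-0.7, 0.9], [0.9, -0.4], [0.2, -1.3]]
('top', 'side') [ 0.6215  0.0267 -0.3648] [[-0.6, 0.2], [-1.2, 0.9], [-0.7, 0.8], [-0.7, 0.3], [-0.8, 0.0], [0.1, -0.0], [-1.0, -0.7], [-1.5, 0.8], [0.4, -0.5], [-0.1, -0.9], [0.5, -0.9], [-0.3, -2.3], [0.5, -2.3], [-0.7, -0.7], [-0.5, -0.2], [1.0, -1.5], [0.3, -2.3]]
pot top [0.584 0.041 0.036] [-40.3   0.1]
plateL top [0.515 0.097 0.038] [-124.6   27.3]
plateR top [0.494 0.045 0.038] [-125.6  -28.6]
pot side [0.583 0.044 0.036] [-42.6   2.2]
plateR side [0.494 0.047 0.038] [-126.1  -26.6]
glue [ 0.52  -0.116  0.13 ] [ -44. -170.]
tape [ 0.425 -0.076  0.024] [-147. -166.]
jar [0.648 0.213 0.062] [-42. 184.]
small [0.386 0.141 0.01 ] [-261.   22.]
green [0.534 0.256 0.01 ] [-163.  183.]
```

```bash
cat >> h.py <<'E'
from scipy.spatial.transform import Rotation as Ro
def todo(gx,gy,tipz):
    g=np.array([.6212,.027]);a=-.366
    s=robot.read_state();R=Ro.from_rotvec(s["orientation"])
    c,n=np.cos(a),np.sin(a);x,y=gx/1000,gy/1000
    P=np.array([g[0]+c*x-n*y,g[1]+n*x+c*y,tipz/1000+robot.tips_ahead])
    W=Ro.from_matrix(np.array([[c,n,0],[n,-c,0],[0,0,-1]]))
    print("world",P.round(4),"shift",R.inv().apply(P-s["tool_pos"]).round(4),"turn",(R.inv()*W).as_rotvec().round(4))
    d=s["tool_pos"][:2]-g
    print("now g",(1000*np.array([c*d[0]+n*d[1],-n*d[0]+c*d[1]])).round(1),"tipz",1000*(s["tool_pos"][2]-robot.tips_ahead),"F",np.round(s["force"],1),"t",s["t"],"op",s["opening"])
E
python3 -c "from h import *;todo(-150,36,130)"
```

```text
world [0.494  0.1143 0.141 ] shift [ 0.5025 -0.532   0.0886] turn [-1.000e-04  0.000e+00  7.278e-01]
now g [-171.2 -695.5] tipz 218.61617943122502 F [-0.2  0.   0.3] t 1.1 op 0.09312977625842175
```

>>> {"op": "move_arm", "data": {
  "deltas": [0.04,-0.044,0,0,0,0.06,0.6,0.085,-0.09,0,0,0,0.12,0.6,0.125,-0.133,0.01,0,0,0.18,0.6,0.17,-0.18,0.02,0,0,0.245,0.6,0.21,-0.222,0.03,0,0,0.305,0.6,0.25,-0.265,0.04,0,0,0.365,0.6,0.295,-0.312,0.05,0,0,0.43,0.6,0.335,-0.355,0.05,0,0,0.49,0.6,0.38,-0.402,0.05,0,0,0.55,0.6,0.42,-0.445,0.05,0,0,0.61,0.6,0.46,-0.487,0.05,0,0,0.67,0.6,0.5025,-0.532,0.05,0,0,0.728,0.6]
}}

```text
t: 2.6
tool_pos: [0.4947, 0.1163, 0.18]
orientation: [-3.089, 0.575, -0.002]
force: [0.7, -0.2, 0.4]
opening: 0.0557
gripper_force: 0.0
```

```bash
python3 -c "from h import *;todo(-150,36,110);print(robot.read_state()['q'])"
```

```text
world [0.494  0.1143 0.121 ] shift [0.     0.0021 0.059 ] turn [-0.0002 -0.001  -0.002 ]
now g [-150.1   38.1] tipz 169.00288351720707 F [ 0.7 -0.2  0.4] t 2.6 op 0.05570220489643657
[ 1.30093040e-01 -9.20299739e-02  1.80460262e+00 -2.71001387e-04
  1.42800473e+00  2.06893436e+00]
```

>>> {"op": "move_arm", "data": {
  "deltas": [0,0,0.02,0,0,0,0.6,0,0,0.04,0,0,0,0.6,0,0,0.059,0,0,0,0.6,0,0,0.059,0,0,0,0.6]
}}

```text
t: 3.1
tool_pos: [0.4927, 0.1139, 0.1188]
orientation: [3.088, -0.572, -0.005]
force: [-0.2, -0.6, -0.6]
opening: 0.056
gripper_force: 0.0
```

```bash
python3 - <<'E'
from h import *
todo(-150,36,20)
a=robot.read_camera("top")[0][170:310,200:340];b=robot.read_camera("side")[0][180:320,260:400]
cv2.imwrite("pics/chk1.png",cv2.resize(np.hstack([a,b])[:,:,::-1],None,fx=2.8,fy=2.8,interpolation=cv2.INTER_CUBIC))
E
```

```text
world [0.494  0.1143 0.031 ] shift [ 0.0014 -0.001   0.0878] turn [ 0.0016  0.003  -0.0005]
now g [-151.1   35.2] tipz 107.81006752631308 F [-0.2 -0.6 -0.6] t 3.1 op 0.05596029893574635
```

View pics/chk1.png

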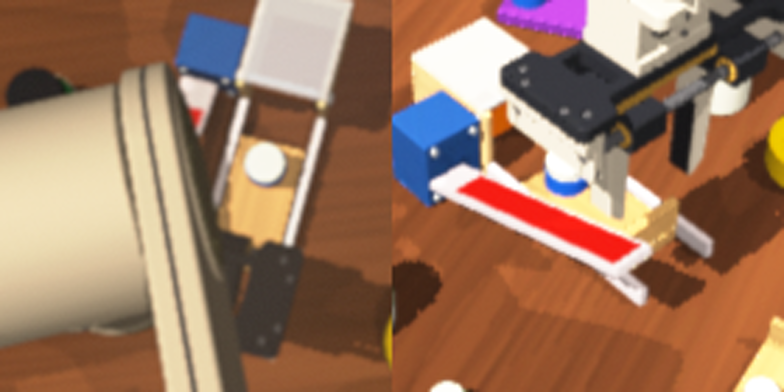

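The view shows both fingers over the treadle and the channel, with the tips at about side pixels (340,257) and (366,241). I'll check these against where the kinematics puts them.

```bash
python3 - <<'E'
from h import *
s=robot.read_state();R=Ro.from_rotvec(s["orientation"])
for y in(-.037,.037): print(w2px("side",s["tool_pos"]+R.apply([0,y,robot.tips_ahead])).round(1))
for g in ((-150,72),(-150,0)):
    c,n=np.cos(-.366),np.sin(-.366)
    print(w2px("side",[.6212+(c*g[0]-n*g[1])/1e3,.027+(n*g[0]+c*g[1])/1e3,.108]).round(1))
E
```

```text
[335.6 256.1]
[364.7 236.8]
[336.  256.8]
[364.3 238. ]
```

>>> {"op": "move_arm", "data": {
  "deltas": [0,0,0.01,0,0,0,0.6,0,0,0.02,0,0,0,0.6,0,0,0.03,0,0,0,0.6,0,0,0.04,0,0,0,0.6,0,0,0.05,0,0,0,0.6,0,0,0.06,0,0,0,0.6,0,0,0.07,0,0,0,0.6,0,0,0.08,0,0,0,0.6,0,0,0.088,0,0,0,0.6,0,0,0.088,0,0,0,0.6]
}}

```text
t: 4.45
tool_pos: [0.4936, 0.1142, 0.0319]
orientation: [3.089, -0.572, -0.002]
force: [-0.6, -0.9, 1.2]
opening: 0.0558
gripper_force: 0.7
```

```bash
python3 - <<'E'
from h import *
todo(-24,36,20)
b=robot.read_camera("side")[0][180:320,240:420]
cv2.imwrite("pics/chk2.png",cv2.resize(b[:,:,::-1],None,fx=4,fy=4,interpolation=cv2.INTER_CUBIC))
E
```

```text
world [0.6117 0.0692 0.031 ] shift [ 0.1264 -0.0003  0.0008] turn [ 0.0006  0.001  -0.0002]
now g [-150.4   35.8] tipz 20.891781562782523 F [-0.6 -0.9  1.2] t 4.45 op 0.05583014653698891
```

View pics/chk2.png

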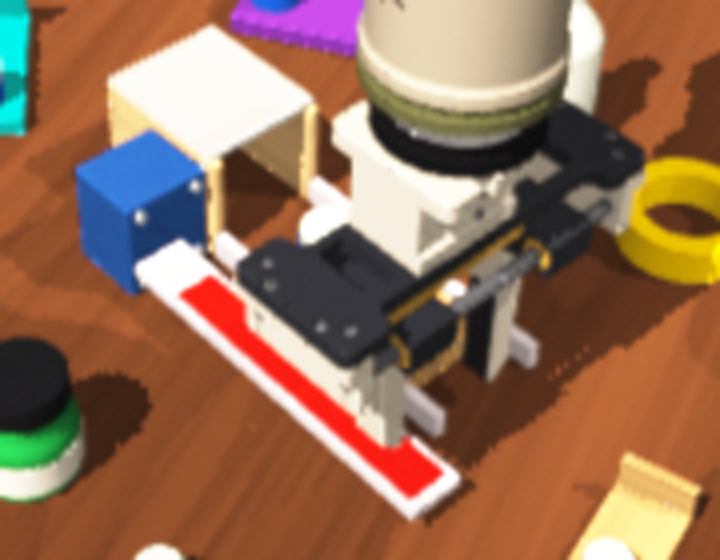

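The treadle is down with the fingertip on it at about (385,435). The flap has swung up, leaving the housing mouth open, and the other finger is behind the caddy plate. Now I'll push.

>>> {"op": "move_arm", "data": {
  "deltas": [0.005,0,0.001,0,0,0,0.6,0.01,0,0.001,0,0,0,0.6,0.015,0,0.001,0,0,0,0.6,0.02,0,0.001,0,0,0,0.6,0.025,0,0.001,0,0,0,0.6,0.03,0,0.001,0,0,0,0.6,0.035,0,0.001,0,0,0,0.6,0.04,0,0.001,0,0,0,0.6,0.045,0,0.001,0,0,0,0.6,0.05,0,0.001,0,0,0,0.6]
}}

```text
t: 5.75
tool_pos: [0.541, 0.0963, 0.0316]
orientation: [-3.089, 0.572, 0.0]
force: [-3.2, 0.5, 2.6]
opening: 0.0558
gripper_force: 1.8
```

```bash
python3 - <<'E'
from h import *
todo(-24,36,20)
E
```

```text
world [0.6117 0.0692 0.031 ] shift [ 0.0756 -0.      0.0006] turn [-0.      0.0001 -0.0002]
now g [-99.6  36. ] tipz 20.635728072005904 F [-3.2  0.5  2.6] t 5.75 op 0.05582310390600565
```

>>> {"op": "move_arm", "data": {
  "deltas": [0.005,0,0.001,0,0,0,0.6,0.01,0,0.001,0,0,0,0.6,0.015,0,0.001,0,0,0,0.6,0.02,0,0.001,0,0,0,0.6,0.025,0,0.001,0,0,0,0.6,0.03,0,0.001,0,0,0,0.6,0.035,0,0.001,0,0,0,0.6,0.04,0,0.001,0,0,0,0.6,0.045,0,0.001,0,0,0,0.6,0.05,0,0.001,0,0,0,0.6,0.055,0,0.001,0,0,0,0.6,0.06,0,0.001,0,0,0,0.6]
}}

```text
t: 7.25
tool_pos: [0.597, 0.0748, 0.0307]
orientation: [-3.089, 0.572, 0.0]
force: [-4.0, 0.9, 4.0]
opening: 0.0559
gripper_force: 2.4
```

```bash
python3 - <<'E'
from h import *
todo(-24,36,20)
E
```

```text
world [0.6117 0.0692 0.031 ] shift [ 0.0157  0.     -0.0003] turn [-0.      0.0001 -0.0002]
now g [-39.7  36. ] tipz 19.689337854641792 F [-4.   0.9  4. ] t 7.25 op 0.0558911991114532
```

>>> {"op": "move_arm", "data": {
  "deltas": [0.003,0,0,0,0,0,0.6,0.006,0,0,0,0,0,0.6,0.008,0,0,0,0,0,0.6,0.01,0,0,0,0,0,0.6,0.012,0,0,0,0,0,0.6,0.013,0,0,0,0,0,0.6]
}}

```text
t: 8.0
tool_pos: [0.6089, 0.0703, 0.0308]
orientation: [-3.089, 0.572, 0.0]
force: [-4.8, 2.8, 5.7]
opening: 0.056
gripper_force: 3.2
```

>>> {"op": "move_arm", "data": {
  "deltas": [0.001,0,0,0,0,0,0.6,0.002,0,0,0,0,0,0.6]
}}

```text
t: 8.25
tool_pos: [0.6105, 0.0697, 0.0308]
orientation: [-3.089, 0.572, 0.001]
force: [-9.1, 2.9, 9.6]
opening: 0.056
gripper_force: 5.7
```

```bash
python3 - <<'E'
from h import *
todo(-24,36,20)
E
```

```text
world [0.6117 0.0692 0.031 ] shift [ 0.0013  0.0001 -0.0002] turn [-0.      0.0009 -0.0002]
now g [-25.3  36.1] tipz 19.798801821492372 F [-9.1  2.9  9.6] t 8.25 op 0.0559907736031131
```

>>> {"op": "move_arm", "data": {
  "deltas": [0.001,0,0,0,0,0,0.6,0.001,0,0,0,0,0,0.6]
}}

```text
t: 8.5
tool_pos: [0.6105, 0.0697, 0.0308]
orientation: [-3.089, 0.572, 0.005]
force: [-10.3, 3.8, 10.0]
opening: 0.0556
gripper_force: 6.8
```

>>> {"op": "move_arm", "data": {
  "deltas": [0.001,0,0,0,0,0,0.6,0.001,0,0,0,0,0,0.6]
}}

```text
t: 8.75
tool_pos: [0.6106, 0.0697, 0.0308]
orientation: [-3.089, 0.572, 0.007]
force: [-16.0, 4.9, 14.2]
opening: 0.0557
gripper_force: 8.9
```

```bash
python3 - <<'E'
from h import *
todo(-24,36,20)
E
```

```text
world [0.6117 0.0692 0.031 ] shift [ 0.0012  0.0001 -0.0002] turn [ 0.0006  0.0047 -0.0002]
now g [-25.2  36.1] tipz 19.7773547623569 F [-16.    4.9  14.2] t 8.75 op 0.055721351824236647
```

>>> {"op": "move_arm", "data": {
  "deltas": [-0.004,0,0,0,0,0,0.6,-0.008,0,0,0,0,0,0.6,-0.012,0,0,0,0,0,0.6,-0.012,0,0,0,0,0,0.6]
}}

```text
t: 9.25
tool_pos: [0.6024, 0.073, 0.0313]
orientation: [-3.089, 0.572, -0.003]
force: [3.6, -0.5, 5.0]
opening: 0.0557
gripper_force: 2.3
```

```bash
python3 - <<'E'
from h import *
todo(-24,36,20)
a=robot.read_camera("top")[0][150:290,220:340];b=robot.read_camera("side")[0][160:300,240:400]
cv2.imwrite("pics/chk3.png",cv2.resize(np.hstack([a,b])[:,:,::-1],None,fx=2.8,fy=2.8,interpolation=cv2.INTER_CUBIC))
E
```

```text
world [0.6117 0.0692 0.031 ] shift [0.0101 0.0002 0.0004] turn [-0.0008 -0.002  -0.0003]
now g [-34.1  36.3] tipz 20.3442018560519 F [ 3.6 -0.5  5. ] t 9.25 op 0.055651487292247004
```

View pics/chk3.png

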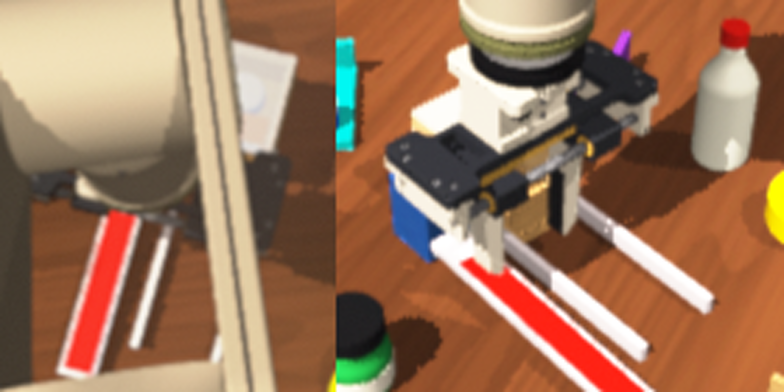

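The top view shows the pot through the clear roof at about crop (250,97), full (309,185), partly hidden by the arm. The plate is just outside the housing mouth. I'll compare the pot with where it should be when home.

```bash
python3 - <<'E'
from h import *
c,n=np.cos(-.366),np.sin(-.366)
for x,y in((71,0),(71,-17),(88,0),(54,0)):
    u=w2px("top",[.6212+(c*x-n*y)/1e3,.027+(n*x+c*y)/1e3,.036]);print(x,y,((u-[220,150])*2.8).round(0))
E
```

```text
71 0 [243.  90.]
71 -17 [263.  95.]
88 0 [248.  71.]
54 0 [238. 110.]
```

```bash
python3 - <<'E'
from h import *
a=robot.read_camera("top")[0][155:215,285:345]
cv2.imwrite("pics/chk4.png",cv2.resize(a[:,:,::-1],None,fx=10,fy=10,interpolation=cv2.INTER_CUBIC))
print(robot.recognise("top","pot_top")[:3])
E
```

```text
[{'uv': [374.3, 176.6], 'confidence': 0.62}, {'uv': [308.5, 125.4], 'confidence': 0.58}]
```

View pics/chk4.png

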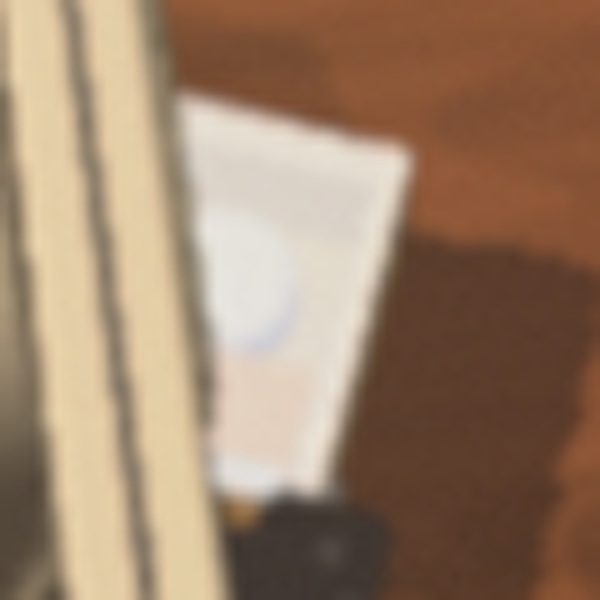

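The pot is centred at about full (308,182.6), against (307.5,181.8) expected for home, so it is within about 2 mm. The flap, seen through the roof, is open. I'll give it one firmer push to confirm it's against the stop.

>>> {"op": "move_arm", "data": {
  "deltas": [0.005,0,0,0,0,0,0.6,0.009,0,0,0,0,0,0.6,0.011,0,0,0,0,0,0.6,0.012,0,0,0,0,0,0.6,0.013,0,0,0,0,0,0.6,0.014,0,0,0,0,0,0.6,0.014,0,0,0,0,0,0.6]
}}

```text
t: 10.32
tool_pos: [0.6103, 0.0694, 0.0293]
orientation: [3.089, -0.571, -0.015]
force: [-13.2, 4.5, 15.0]
opening: 0.0558
gripper_force: 10.3
```

```bash
python3 - <<'E'
from h import *
todo(-24,36,20)
E
```

```text
world [0.6117 0.0692 0.031 ] shift [ 0.0013 -0.0003 -0.0017] turn [0.0018 0.0092 0.0006]
now g [-25.4  35.7] tipz 18.342236398945907 F [-13.2   4.5  15. ] t 10.325 op 0.055777806856217936
```

>>> {"op": "move_arm", "data": {
  "deltas": [-0.004,0,0,0,0,0,0.6,-0.008,0,0,0,0,0,0.6,-0.01,0,-0.002,0,0,0,0.6,-0.01,0,-0.007,0,0,0,0.6,-0.01,0,-0.012,0,0,0,0.6,-0.01,0,-0.018,0,0,0,0.6,-0.01,0,-0.025,0,0,0,0.6,-0.01,0,-0.04,0,0,0,0.6,-0.01,0,-0.07,0,0,0,0.6,-0.01,0,-0.11,0,0,0,0.6,-0.01,0,-0.15,0,0,0,0.6,-0.01,0,-0.18,0,0,0,0.6]
}}

```text
t: 11.82
tool_pos: [0.6053, 0.0718, 0.2136]
orientation: [-3.089, 0.572, -0.002]
force: [0.5, 0.4, 0.3]
opening: 0.0556
gripper_force: 0.0
```

>>> {"op": "move_arm", "data": {
  "deltas": [-0.05,0.04,-0.02,0,0,0,0.6,-0.1,0.08,-0.02,0,0,0,0.6,-0.13,0.12,-0.02,0,0,0,0.6,-0.15,0.16,-0.02,0,0,0,0.6,-0.15,0.22,-0.02,0,0,0,0.6,-0.15,0.28,-0.02,0,0,0,0.6,-0.15,0.28,-0.02,0,0,0,0.6]
}}

```text
t: 12.7
tool_pos: [0.3632, -0.1394, 0.2314]
orientation: [3.086, -0.583, 0.001]
force: [0.1, 1.1, 0.8]
opening: 0.0562
gripper_force: 0.0
```

```bash
python3 - <<'E'
from h import *
todo(-24,36,20)
a=robot.read_camera("top")[0][150:290,220:340];b=robot.read_camera("side")[0][160:300,240:400]
cv2.imwrite("pics/chk5.png",cv2.resize(np.hstack([a,b])[:,:,::-1],None,fx=2.8,fy=2.8,interpolation=cv2.INTER_CUBIC))
E
```

```text
world [0.6117 0.0692 0.031 ] shift [ 0.1551 -0.2851  0.2002] turn [ 0.001  -0.0007 -0.0075]
now g [-181.4 -247.7] tipz 220.36386322989063 F [0.1 1.1 0.8] t 12.7 op 0.056211421664638064
```

View pics/chk5.png

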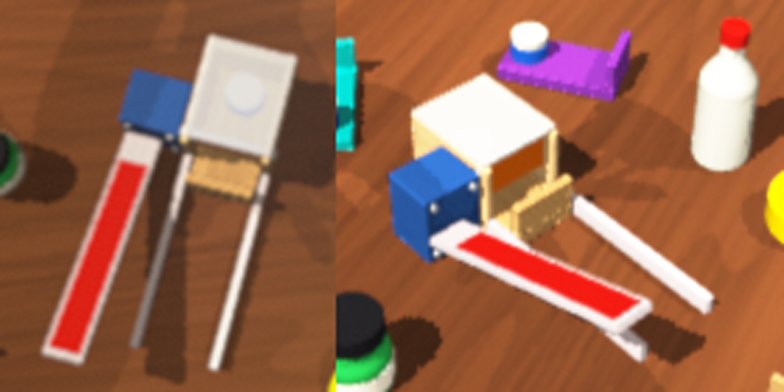

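The treadle is up at about (50,355) in the top crop. The orange flap hangs closed at about (518,170) in the side crop, between the plate and the pot. The pot sits under the roof at (243,93), against the stop; both pushes stalled firmly at the same place. The glue and jar haven't moved, and the robot is clear.

```bash
python3 -c "
from plant import robot
print(robot.close_job())"
```

```text
the job is handed in; nothing more can be done
None
```

I pushed the caddy against the back stop with the flap held open, then let the treadle up so the flap closed behind the pot, and handed the job in at about 13 s; the cameras put the caddy within about 3 mm of home, and two firm pushes stalled at the same spot.

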